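# Calibrate the touch screen of a repaired rugged tablet

### The job

A new touch glass has been fitted to the rugged tablet on the blue mat and has to be calibrated: seen from its key strip, touch the cross at the top left of the screen, then the cross at the right edge, then the cross at the bottom, resting a fingertip lightly on each for about half a second and lifting off clear of the screen in between, then press the round key fully down to store it and let it come up again. Touch the glass nowhere but inside the three square frames, never press it hard, press no other key, and do not shift or lift the tablet or disturb the things around it.

Things in the scene. Friction and masses are not known exactly. Their poses are not given: they have to be found in the camera images.
- tablet: Rugged tablet lying loose, face up, on the 4 mm blue mat: dark case 214 (x) by 280 mm (y), 36 mm thick to the glass, 1.2 kg; corner bumpers 38 mm. Origin: centre of its underside; x points from the key strip (wide bezel, robot side) to the screen's top edge, y to the left seen from the keys. Screen 158 by 211 mm, centred at x +12 mm, surface at z 36 mm, bezel at 34 mm. Turned up to 40 degrees.
- cross_top_left: 40 mm square frame with a 26 mm cross in it, drawn in dark lines on the light screen, near the top left corner of the screen (tablet x +65, y +79.5 mm): the first to touch. Origin: centre of the cross, on the glass surface; axes as the tablet's. A touch counts only where the finger meets the glass inside this 40 mm frame, with 0.5 N or more.
- cross_right: 40 mm square frame with a 26 mm cross in it, drawn in dark lines on the light screen, half-way down the right edge of the screen (tablet x +12, y -79.5 mm): the second to touch. Origin: centre of the cross, on the glass surface; axes as the tablet's. A touch counts only where the finger meets the glass inside this 40 mm frame, with 0.5 N or more.
- cross_bottom: 40 mm square frame with a 26 mm cross in it, drawn in dark lines on the light screen, in the middle of the lower edge of the screen, next to the key strip (tablet x -41, y 0): the third to touch. Origin: centre of the cross, on the glass surface; axes as the tablet's. A touch counts only where the finger meets the glass inside this 40 mm frame, with 0.5 N or more.
- glass_elsewhere: All the rest of the tablet's touch glass, outside the three frames (origin: tablet x 0, y 0, on the glass surface, z = 36 mm). Not to be touched.
- touch_glass: The whole touch glass with the three frames; same origin. It floats on a soft gasket: pressed, it gives 1 mm per 4 N, 3 mm at most, and comes back. 2 to 5 N is plenty; more than 25 N spoils it.
- store_key_top (a point): Centre of the top of the round key (store), 18 mm in diameter, the only round one, at the right of the key strip (tablet x -87, y -55 mm); its top stands 4.5 mm above the bezel.
- store_key (a joint): Travel of the round key: 0 = out, 0.003 m = fully down; counts as pressed beyond 0.002 m. It springs back; 1 N starts it, 4 N takes it fully down.
- key_left (a joint): Rubber key in the tablet's key strip: oblong, 20 mm wide by 11 mm, the leftmost of three (tablet x -87, y +75 mm). Joint value 0 = out, 0.003 m = fully down. Must not be pressed.
- key_mid (a joint): Rubber key in the tablet's key strip: oblong, 20 mm wide by 11 mm, the middle one of three (tablet x -87, y +40 mm). Joint value 0 = out, 0.003 m = fully down. Must not be pressed.
- key_inner (a joint): Rubber key in the tablet's key strip: oblong, 20 mm wide by 11 mm, the rightmost of three (tablet x -87, y +5 mm), 60 mm left of the round key. Joint value 0 = out, 0.003 m = fully down. Must not be pressed.
- screwdriver: Screwdriver, 150 mm long, lying on the mat right of the tablet; origin under its middle. Leave alone.
- screw_dish: Small steel screw dish, 60 mm across, 18 mm high, on the mat left of the tablet; origin under its centre. Leave alone.
- flux_jar: Amber jar with a white cap, 36 mm across, 36 mm high, on the mat left of the tablet; origin under its centre. Leave alone.
- eyepiece_cap: Black microscope eyepiece cap, 34 mm across, 22 mm high, on the mat left of the tablet; origin under its centre. Leave alone.

How it is judged (in metres and radians):
On the way, in this order (a step that is already met when the one before it is completed fails the run):
1. a fingertip rests on the top left cross's frame (contact force between the fingers and cross_top_left above 0.5 N), for 0.25 s.
2. then on the right one (contact force between the fingers and cross_right above 0.5 N), for 0.25 s.
3. then on the bottom one (contact force between the fingers and cross_bottom above 0.5 N), for 0.25 s.
4. no finger on the tablet (contact force between the fingers and tablet below 0.1 N), for 0.05 s.
5. the round key is pressed down (value of joint store_key above 0.002 m), for 0.1 s.
6. the round key is up again (value of joint store_key below 0.0006 m), for 0.1 s.
At the end, for the whole second after the job is handed in: The three crosses were touched in order and the round key then pressed and let go: all keys are out (within 0.6 mm), the tablet lies flat, at rest, within 10 mm of where it was, and the things around it within 15 mm of where they were (value of joint each of store_key, key_left, key_mid, key_inner below 0.0006 m and distance of tablet from where it was at the start of the episode below 0.01 m and angle between tablet's own z axis and vertical below 0.03 rad and linear speed of tablet below 0.01 m/s and distance of each of screwdriver, screw_dish, flux_jar, eyepiece_cap from where it was at the start of the episode below 0.015 m).
It fails at once if the touch glass is pressed harder than 25 N (contact force between anything else and touch_glass above 25 N).
It fails at once if the glass is touched outside the three frames (more than 0.5 N) (contact force between anything else and glass_elsewhere above 0.5 N).
It fails at once if another key is pressed more than 1.5 mm (value of joint any of key_left, key_mid, key_inner above 0.0015 m).
It fails at once if the tablet is shifted more than 10 mm, lifted or tipped (distance of tablet from where it was at the start of the episode above 0.01 m or angle between tablet's own z axis and vertical above 0.06 rad).
It fails at once if the screwdriver, dish, jar or cap is moved more than 15 mm (distance of any of screwdriver, screw_dish, flux_jar, eyepiece_cap from where it was at the start of the episode above 0.015 m).
It also fails if it takes over 61 s, if anything falls off the work surface, if the arm or the gripper's body presses on something with over 40 N, if the wrist force passes 120 N, or if a joint passes its speed limit or range.

### The arm

A 6-joint arm with a two-finger parallel gripper is mounted at the origin on the work surface. World frame = base frame: x ahead of the robot, y to its left, z up, the work surface at z = 0. Lengths are in m, angles in degrees, forces in N, time in s.
With the tool pointing down it reaches from about 0.35 to 0.875 m from the base axis. Payload 4.2 kg.
Tool frame: the origin (TCP) lies at the very end of the fingers, on their centre line; the grasp point (between the pads) lies 19 mm behind it (tcp_to_grasp is the z of the grasp point in the tool frame, in m); z points along the fingers, y is the direction in which the jaws open and shut (so a half turn about z gives the same grasp; the last joint's range is limited). The gripper opens to 87 mm and grips with 3 to 60 N. Pads are 19 mm wide; open, the fingers measure 117 mm over their backs; the gripper's body (75 mm by 190 mm) begins 51 mm behind the grasp point.
Start: joints at [91.593, 22.042, 0.453, 0, -68.411, -14.817], TCP at [0.143, 0.608, 0.223] pointing down, gripper open.
Joint ranges: [-179.83, 179.83], [-69.29, 118.12], [-61.27, 80.66], [-181.25, 117.63], [-171.15, -9.14], [-177.46, 177.46]. Speed limits (degrees/s): [159.86, 159.86, 180, 180, 180, 180].

### API

Orientations are given as a 3x3 rotation matrix whose columns are the frame's x, y, z axes.
In Python, from station import sense, capture, camera_params, finish_job, tcp_to_grasp gives the robot as it stands.
- The arm moves only by the shell command python3 -m inch 'ROWS'. ROWS is JSON, a list of rows, each an object of numbers: "jaw": the closure in counts, from 0 (fully open) to 255 (shut); "x", "y", "z": the shift along the world's x, y, z normalised to -1 to 1, where 1 is 0.06 m; "ax", "ay", "az": the turn, a rotation vector about the world's x, y, z normalised to -1 to 1, where 1 is 10 degrees. A call has 1 to 12 rows; each row shifts and turns the pose as measured when the row begins; what a row does not reach is not made up. A row lasts 1/8 s, in which the tool goes at most 62.5 mm and 10.7 degrees, less where a joint would pass 70% of its speed; a pose out of reach is approached as far as the arm can. A call with a number of a shift or a turn outside -1 to 1 is refused whole. A call with a gripper value outside its range is refused whole. The fingers move at their own pace and stop on an object; the grip force is fixed at half the most. Time passes only in rows, so rows that do not move let the fingers close. It gives the time, the measured TCP pose, the force and the opening at its end, in the units of the state.
- sense(): the state, without advancing time (a new reading comes with each control period).
- capture(name): name is "scene" or "side" or "wrist"; returns the picture (420x560x3 uint8, red, green, blue); there is no depth.
- camera_params(name): a dict with "vfov" (degrees; the focal length in pixels is half the picture's height over the tangent of half this angle, whatever the lens; pixels are square), "cx", "cy" (the principal point, pixels), "R" (3x3) and "t" (3): a world point X has camera coordinates R X + t. Camera axes: x right, y down, z forward; pixel columns grow to the right and rows downward; lengths in m; the calibration is good to about 2 mm. The wrist camera is an equidistant fisheye: a pixel r from the principal point sees the ray r / f radians off the axis. A picture is of the moment at which its call begins: read the wrist's pose just before it. camera_params takes no time and is no camera call; for the wrist camera it gives the pose at the moment of the call.
- finish_job(): hands the job in, once; it reports no verdict.
The state is a dict: "time_s": time; "joints": joint angles; "joint_velocities": joint speeds; "effort": joint torques, N m; "tcp_pos": TCP position; "ee_rot": TCP orientation; "wrist_force": force on the tool from outside, world axes, zero at the start; "moment": the same for the moment, N m; "gripper_width": opening from 0.0 (shut) to 1.0 (fully open).
Only numpy, scipy, OpenCV 4.12 (cv2) and the standard library are available. Lean on these libraries where they do the work, as an engineer would, in place of code of your own. Each camera call takes 0.05 s, during which the arm holds its last target.

## Working session

There is one attempt and no reset: what is moved stays moved. The work goes in short steps, Python scripts to look and compute and a shell command to move; the robot and the scene stay as the last step left them, time stands still between calls to the robot, and variables do not carry over. Pictures are saved under pics/ and viewed, and the job is handed in when it is done.

```bash
mkdir -p pics; ls
python3 - <<'E'
from station import *
import cv2
s=sense();print({k:s[k] for k in('time_s','tcp_pos','ee_rot','wrist_force','gripper_width')},tcp_to_grasp)
for n in('scene','side','wrist'):
    p=camera_params(n);print(n,p)
    cv2.imwrite(f'pics/{n}0.png',cv2.cvtColor(capture(n),cv2.COLOR_RGB2BGR))
E
```

```text
pics
{'time_s': 0.0, 'tcp_pos': array([0.14281124, 0.60782657, 0.22145188]), 'ee_rot': array([[ 9.73447362e-01, -2.28910586e-01, -4.21823080e-04],
       [-2.28910960e-01, -9.73444996e-01, -2.14743451e-03],
       [ 8.09489252e-05,  2.18697438e-03, -9.99997605e-01]]), 'wrist_force': array([-0.94254289, -0.16560691, -0.43588598]), 'gripper_width': 0.9997164513467461} -0.0187
scene {'vfov': 55.37404617572941, 'cx': 285.2393827246655, 'cy': 210.67806146104687, 'R': array([[-0.57014686,  0.82153675,  0.00315127],
       [ 0.64734397,  0.45161218, -0.61399693],
       [-0.50584419, -0.34802847, -0.78930212]]), 't': array([ 0.28493271, -0.36113592,  1.17777142])}
side {'vfov': 57.04190685423646, 'cx': 282.6475756599613, 'cy': 202.99605352333725, 'R': array([[-0.70276451, -0.71138742,  0.00707022],
       [-0.48597937,  0.47278328, -0.73505103],
       [ 0.51956337, -0.52000376, -0.67797492]]), 't': array([0.42345249, 0.28584234, 0.56446717])}
wrist {'vfov': 65.70646984690485, 'cx': 286.2019709800291, 'cy': 211.54843788167335, 'R': array([[-2.29464290e-01, -9.73316825e-01,  7.05771190e-04],
       [-9.32597987e-01,  2.20072048e-01,  2.86058189e-01],
       [-2.78580569e-01,  6.49819385e-02, -9.58211988e-01]]), 't': array([ 0.62393655, -0.03334891,  0.3905901 ])}
```

View pics/scene0.png

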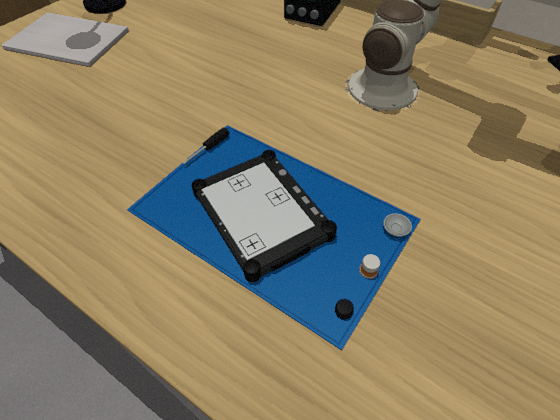

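View pics/side0.png

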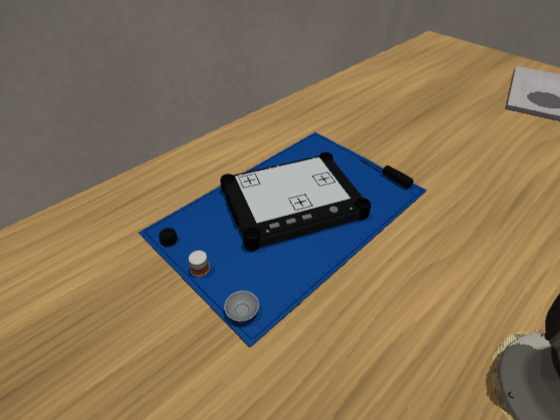

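View pics/wrist0.png

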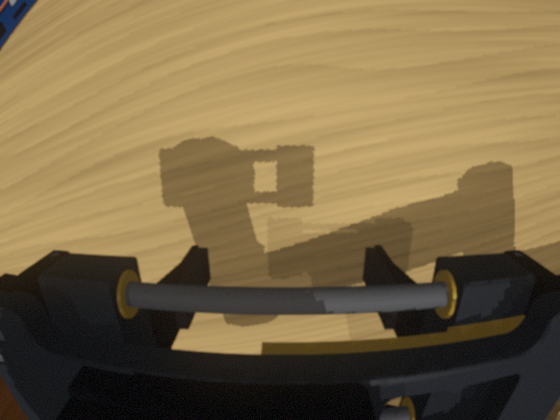

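The scene view shows crosses near (239,183), (278,197) and (252,244), and the round key near (283,172). In the side view the crosses are near (249,181), (323,179) and (300,202), with the key near (334,209). Next I'll measure them.

```bash
cat > h.py <<'E'
import numpy as np,cv2
from station import *
def ray(p,uv):
    f=210/np.tan(np.radians(p['vfov']/2))
    d=np.array([(uv[0]-p['cx'])/f,(uv[1]-p['cy'])/f,1.])
    R=np.array(p['R']);t=np.array(p['t'])
    return -R.T@t,R.T@d
def onplane(p,uv,z):
    c,d=ray(p,uv); return c+d*(z-c[2])/d[2]
def tri(p1,u1,p2,u2):
    c1,d1=ray(p1,u1);c2,d2=ray(p2,u2)
    s=np.linalg.lstsq(np.c_[d1,-d2],c2-c1,rcond=None)[0]
    a,b=c1+s[0]*d1,c2+s[1]*d2
    return (a+b)/2,np.linalg.norm(a-b)
E
python3 - <<'E'
from h import *
for n,roi in(('scene',(185,145,160,135)),('side',(215,145,160,105))):
    im=cv2.imread(f'pics/{n}0.png');x,y,w,h=roi
    hsv=cv2.cvtColor(im,cv2.COLOR_BGR2HSV)
    m=((hsv[...,2]>140)&(hsv[...,1]<60)).astype(np.uint8)
    mm=np.zeros_like(m);mm[y:y+h,x:x+w]=m[y:y+h,x:x+w]
    cs,_=cv2.findContours(mm,cv2.RETR_EXTERNAL,cv2.CHAIN_APPROX_NONE)
    c=max(cs,key=cv2.contourArea);print(n,cv2.contourArea(c))
    hull=cv2.convexHull(c)
    print(cv2.approxPolyDP(hull,6,True)[:,0].tolist())
    # dark comps inside
    fill=np.zeros_like(m);cv2.fillPoly(fill,[hull],1);fill=cv2.erode(fill,np.ones((3,3)))
    g=cv2.cvtColor(im,cv2.COLOR_BGR2GRAY)
    d=cv2.morphologyEx(((g<150)&(fill>0)).astype(np.uint8),cv2.MORPH_CLOSE,np.ones((5,5)))
    k,l,st,ce=cv2.connectedComponentsWithStats(d)
    for i in range(1,k):
        if st[i,4]>30: print(st[i],ce[i])
    cr=cv2.resize(im[y:y+h,x:x+w],None,fx=5,fy=4.4 if 0 else 5,interpolation=cv2.INTER_CUBIC)[:600,:800]
    cv2.imwrite(f'pics/{n}crop.png',cr)
E
```

```text
scene 5687.5
[[264, 163], [313, 225], [247, 259], [202, 189]]
[227 174  24  18 256] [238.75   182.3125]
[265 187  26  20 205] [277.60487805 195.57560976]
[204 194  62  63 341] [243.05865103 239.58357771]
side 4301.0
[[349, 197], [257, 222], [236, 176], [319, 158]]
[238 173  22  16 234] [248.85897436 180.17948718]
[312 172  24  15 229] [323.41048035 178.61572052]
[288 194  25  17 276] [300.0615942  201.81521739]
```

```bash
python3 -c "
import cv2
for n,r in(('scene',(225,150,120,90)),):
    pass
"; ls pics
```

```text
scene0.png
scenecrop.png
side0.png
sidecrop.png
wrist0.png
```

View pics/scenecrop.png

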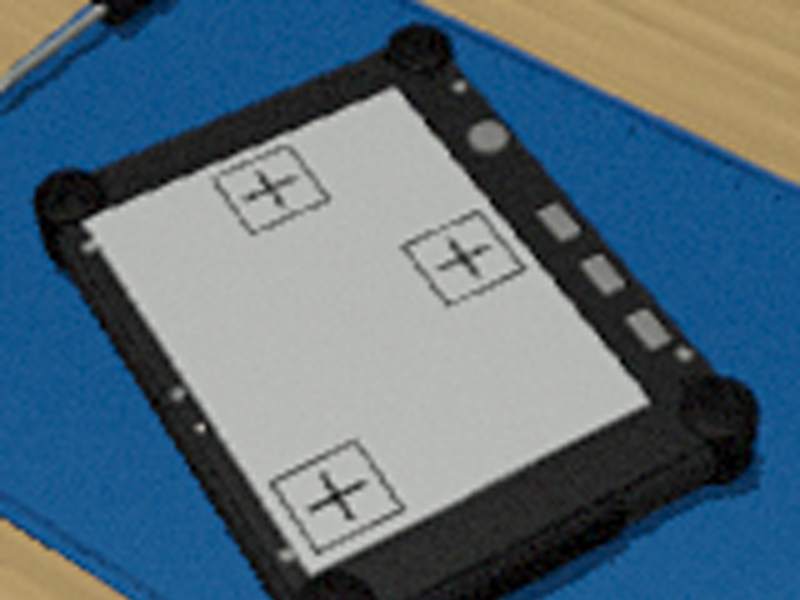

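View pics/sidecrop.png

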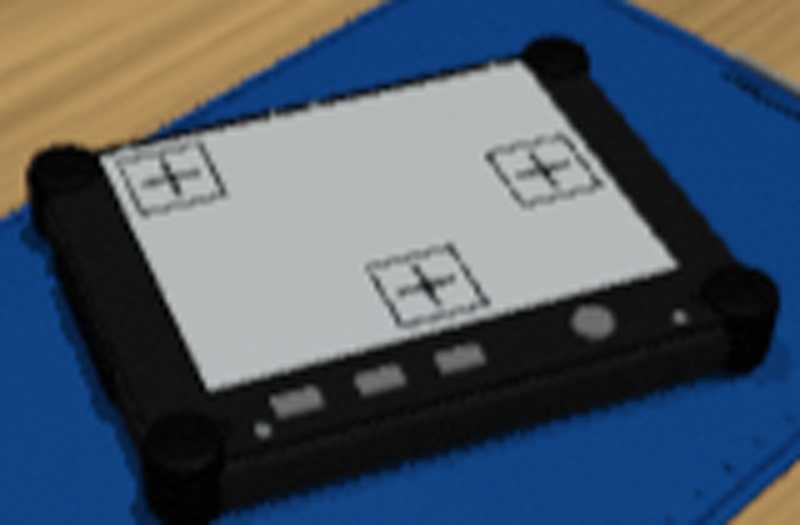

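The crops show all three crosses and the round key clearly. In crop pixels, scene has right (270,190), bottom (463,258), top left (337,494) and key (488,136). Side has (544,170), (426,287), (172,179) and (593,322).

```bash
cat > loc.py <<'E'
from h import *
S,D=camera_params('scene'),camera_params('side')
sc={'TL':(337,494),'R':(270,190),'B':(463,258),'K':(488,136)}
sd={'TL':(172,179),'R':(544,170),'B':(426,287),'K':(593,322)}
z={'TL':.04,'R':.04,'B':.04,'K':.0425}
loc={'TL':(.065,.0795),'R':(.012,-.0795),'B':(-.041,0),'K':(-.087,-.055)}
P,Q=[],[]
for k in sc:
    a=np.array(sc[k])/5+[185,145]-.4;b=np.array(sd[k])/5+[215,145]-.4
    X,e=tri(S,a,D,b);pa,pb=onplane(S,a,z[k]),onplane(D,b,z[k])
    print(k,'tri',X.round(4),'gap',round(e,4),'scene',pa[:2].round(4),'side',pb[:2].round(4))
    P.append((pa+pb)[:2]/2);Q.append(loc[k])
P,Q=np.array(P),np.array(Q)
# rigid fit (Kabsch)
pc,qc=P.mean(0),Q.mean(0)
H=(Q-qc).T@(P-pc);ang=np.arctan2(H[0,1]-H[1,0],H[0,0]+H[1,1])
c,s=np.cos(ang),np.sin(ang);R=np.array([[c,-s],[s,c]]);T=pc-R@qc
print('yaw',np.degrees(ang),'org',T.round(4))
for k,q,p in zip(sc,Q,P): print(k,(R@q+T).round(4),'res mm',((p-R@q-T)*1e3).round(1))
E
python3 loc.py
```

```text
TL tri [0.6703 0.0386 0.0401] gap 0.0016 scene [0.6699 0.0376] side [0.6702 0.0395]
R tri [ 0.5587 -0.0859  0.0395] gap 0.0005 scene [ 0.5589 -0.0858] side [ 0.5582 -0.085 ]
B tri [0.542  0.0085 0.0396] gap 0.0017 scene [0.5418 0.0078] side [0.5416 0.0099]
K tri [ 0.4778 -0.0234  0.0417] gap 0.0012 scene [ 0.478  -0.0237] side [ 0.4772 -0.0219]
yaw -23.730338631123537 org [ 0.5792 -0.0078]
TL [0.6707 0.0389] res mm [-0.6 -0.3]
R [ 0.5582 -0.0854] res mm [ 0.4 -0.1]
B [0.5416 0.0087] res mm [0.1 0.1]
K [ 0.4774 -0.0231] res mm [0.2 0.3]
```

The four points fit the given geometry to within 0.7 mm, with the heights right, and the tablet yaw is -23.7°. I'll shut the fingers (about 30 x 19 mm footprint), turn the jaw axis along tablet y (-10.5°) and travel high.

```bash
python3 -m inch '[{"jaw":255,"x":0.7,"y":-0.75,"az":-0.5},{"jaw":255,"x":0.7,"y":-0.75,"az":-0.55},{"jaw":255,"x":0.7,"y":-0.75},{"jaw":255,"x":0.7,"y":-0.75},{"jaw":255,"x":0.7,"y":-0.75},{"jaw":255,"x":0.7,"y":-0.75},{"jaw":255,"x":0.7,"y":-0.75},{"jaw":255,"x":0.7,"y":-0.75},{"jaw":255,"x":0.7,"y":-0.75},{"jaw":255,"x":0.7,"y":-0.75}]'
cat > w.py <<'E'
import sys,numpy as np
from station import *
T={'TL':(.6707,.0389,.04),'R':(.5582,-.0854,.04),'B':(.5416,.0087,.04),'K':(.4774,-.0231,.0425)}
s=sense();R=s['ee_rot'];p=s['tcp_pos']
d=np.array(T[sys.argv[1]])-p
print('t',s['time_s'],'tcp',p.round(4),'d rows',(d/.06).round(3),'dz mm',(d[2]*1e3).round(1),'F',s['wrist_force'].round(2),'w',round(s['gripper_width'],3))
yd=np.degrees(np.arctan2(-R[1,1],-R[0,1]));print('jaw axis',yd.round(1),'want 66.3; tilt',(np.degrees(R[:2,2])).round(2))
E
python3 w.py TL
```

```text
t 0.15 tcp [0.1428 0.608  0.2217] d rows [ 8.798 -9.485 -3.028] dz mm -181.7 F [-0.34 -0.19  0.81] w 0.996
jaw axis 76.8 want 66.3; tilt [-0.02 -0.09]$[0]: bad value
```

```bash
python3 -m inch --help | head -30; python3 -m inch '[{"jaw":255,"x":0.7,"y":-0.75,"z":0,"ax":0,"ay":0,"az":-0.5}]'; python3 w.py TL
```

```text
time_s: 0.28
tcp_pos: [0.1837, 0.5644, 0.2204]
ee_rot: [[0.95, -0.311, -0.0], [-0.311, -0.95, -0.002], [0.0, 0.002, -1.0]]
wrist_force: [1.1, -1.2, 0.1]
gripper_width: 0.948
t 0.275 tcp [0.1837 0.5644 0.2204] d rows [ 8.117 -8.758 -3.007] dz mm -180.4 F [ 1.1  -1.22  0.1 ] w 0.948
jaw axis 71.9 want 66.3; tilt [-0.03 -0.13]invalid input: not JSON, or not a number
```

All keys are needed in every row.

```bash
python3 -m inch '[{"jaw":255,"x":0.7,"y":-0.75,"z":0,"ax":0,"ay":0,"az":-0.55},{"jaw":255,"x":0.7,"y":-0.75,"z":0,"ax":0,"ay":0,"az":0},{"jaw":255,"x":0.7,"y":-0.75,"z":0,"ax":0,"ay":0,"az":0},{"jaw":255,"x":0.7,"y":-0.75,"z":0,"ax":0,"ay":0,"az":0},{"jaw":255,"x":0.7,"y":-0.75,"z":0,"ax":0,"ay":0,"az":0},{"jaw":255,"x":0.7,"y":-0.75,"z":0,"ax":0,"ay":0,"az":0},{"jaw":255,"x":0.7,"y":-0.75,"z":0,"ax":0,"ay":0,"az":0},{"jaw":255,"x":0.7,"y":-0.75,"z":0,"ax":0,"ay":0,"az":0},{"jaw":255,"x":0.7,"y":-0.75,"z":0,"ax":0,"ay":0,"az":0},{"jaw":255,"x":0.7,"y":-0.75,"z":0,"ax":0,"ay":0,"az":0}]'; python3 w.py TL
```

```text
time_s: 1.52
tcp_pos: [0.6076, 0.1038, 0.2186]
ee_rot: [[0.917, -0.399, -0.001], [-0.399, -0.917, -0.004], [0.0, 0.004, -1.0]]
wrist_force: [0.1, 0.6, 0.8]
gripper_width: 0.003
t 1.525 tcp [0.6076 0.1038 0.2186] d rows [ 1.051 -1.082 -2.977] dz mm -178.6 F [0.14 0.56 0.81] w 0.003
jaw axis 66.5 want 66.3; tilt [-0.08 -0.21]
```

```bash
python3 -m inch '[{"jaw":255,"x":0.5,"y":-0.5,"z":-0.6,"ax":0,"ay":0,"az":0},{"jaw":255,"x":0.5,"y":-0.5,"z":-0.6,"ax":0,"ay":0,"az":0},{"jaw":255,"x":0,"y":0,"z":-0.6,"ax":0,"ay":0,"az":0},{"jaw":255,"x":0,"y":0,"z":-0.6,"ax":0,"ay":0,"az":0},{"jaw":255,"x":0,"y":0,"z":0,"ax":0,"ay":0,"az":0}]'; python3 w.py TL
```

```text
time_s: 2.15
tcp_pos: [0.671, 0.036, 0.068]
ee_rot: [[0.913, -0.407, -0.003], [-0.407, -0.913, -0.004], [-0.001, 0.005, -1.0]]
wrist_force: [-0.7, 0.0, 0.4]
gripper_width: 0.001
t 2.15 tcp [0.671 0.036 0.068] d rows [-0.005  0.048 -0.466] dz mm -28.0 F [-0.69  0.04  0.44] w 0.001
jaw axis 66.0 want 66.3; tilt [-0.18 -0.23]
```

```bash
python3 -m inch '[{"jaw":255,"x":0,"y":0.05,"z":-0.25,"ax":0,"ay":0,"az":0},{"jaw":255,"x":0,"y":0,"z":0,"ax":0,"ay":0,"az":0}]'; python3 w.py TL; python3 -m inch '[{"jaw":255,"x":0,"y":0,"z":0,"ax":0,"ay":0,"az":0}]'; python3 w.py TL
python3 - <<'E'
from h import *
a=[]
for n,(x,y,w,h) in(('scene',(185,145,160,135)),('side',(215,100,160,135))):
    im=cv2.cvtColor(capture(n),cv2.COLOR_RGB2BGR)[y:y+h,x:x+w]
    a.append(cv2.resize(im,None,fx=2.5,fy=2.5,interpolation=cv2.INTER_CUBIC))
cv2.imwrite('pics/tl1.png',np.hstack(a))
E
```

```text
time_s: 2.4
tcp_pos: [0.6724, 0.0399, 0.0546]
ee_rot: [[0.914, -0.406, 0.001], [-0.406, -0.914, -0.004], [0.002, 0.003, -1.0]]
wrist_force: [0.1, 0.7, 0.3]
gripper_width: 0.01
t 2.4 tcp [0.6724 0.0399 0.0546] d rows [-0.029 -0.016 -0.243] dz mm -14.6 F [0.06 0.7  0.29] w 0.01
jaw axis 66.0 want 66.3; tilt [ 0.04 -0.2 ]
time_s: 2.52
tcp_pos: [0.6734, 0.0404, 0.0562]
ee_rot: [[0.914, -0.405, 0.003], [-0.405, -0.914, -0.003], [0.004, 0.001, -1.0]]
wrist_force: [-0.5, -0.1, 0.7]
gripper_width: 0.005
t 2.525 tcp [0.6734 0.0404 0.0562] d rows [-0.046 -0.025 -0.269] dz mm -16.2 F [-0.52 -0.11  0.74] w 0.005
jaw axis 66.1 want 66.3; tilt [ 0.2  -0.18]
```

View pics/tl1.png

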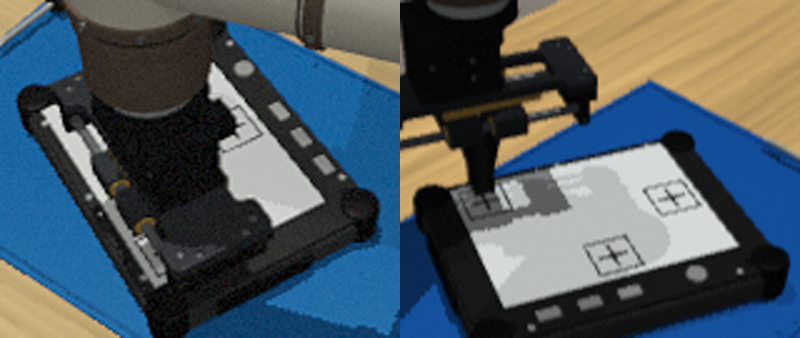

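The fingertips hang just above the top left cross, and the gripper body is clear of everything. I'll go down in small steps.

```bash
python3 -m inch '[{"jaw":255,"x":-0.045,"y":-0.025,"z":-0.12,"ax":0,"ay":0,"az":0}]'; python3 w.py TL;python3 -m inch '[{"jaw":255,"x":0,"y":0,"z":-0.04,"ax":0,"ay":0,"az":0}]'; python3 w.py TL
```

```text
time_s: 2.75
tcp_pos: [0.6711, 0.0391, 0.0497]
ee_rot: [[0.914, -0.405, 0.005], [-0.405, -0.914, -0.002], [0.006, -0.0, -1.0]]
wrist_force: [0.1, -0.1, -0.6]
gripper_width: 0.003
t 2.75 tcp [0.6711 0.0391 0.0497] d rows [-0.007 -0.003 -0.162] dz mm -9.7 F [ 0.09 -0.15 -0.64] w 0.003
jaw axis 66.1 want 66.3; tilt [ 0.31 -0.13]
time_s: 2.88
tcp_pos: [0.6705, 0.0389, 0.0469]
ee_rot: [[0.914, -0.406, 0.005], [-0.406, -0.914, -0.002], [0.005, 0.0, -1.0]]
wrist_force: [0.5, -0.1, 0.4]
gripper_width: 0.002
t 2.875 tcp [0.6705 0.0389 0.0469] d rows [ 0.003  0.    -0.115] dz mm -6.9 F [ 0.52 -0.15  0.43] w 0.002
jaw axis 66.1 want 66.3; tilt [ 0.26 -0.14]
```

```bash
python3 -m inch '[{"jaw":255,"x":0,"y":0,"z":-0.05,"ax":0,"ay":0,"az":0}]'; python3 w.py TL;python3 -m inch '[{"jaw":255,"x":0,"y":0,"z":-0.03,"ax":0,"ay":0,"az":0}]'; python3 w.py TL
```

```text
time_s: 3.0
tcp_pos: [0.6706, 0.0389, 0.0439]
ee_rot: [[0.914, -0.406, 0.005], [-0.406, -0.914, -0.002], [0.005, 0.0, -1.0]]
wrist_force: [-0.3, 0.1, -0.6]
gripper_width: 0.005
t 3.0 tcp [0.6706 0.0389 0.0439] d rows [ 0.002  0.001 -0.065] dz mm -3.9 F [-0.27  0.13 -0.63] w 0.005
jaw axis 66.1 want 66.3; tilt [ 0.28 -0.13]
time_s: 3.12
tcp_pos: [0.6705, 0.0388, 0.0417]
ee_rot: [[0.914, -0.406, 0.005], [-0.406, -0.914, -0.002], [0.005, 0.0, -1.0]]
wrist_force: [-0.8, 0.3, -0.8]
gripper_width: 0.01
t 3.125 tcp [0.6705 0.0388 0.0417] d rows [ 0.004  0.002 -0.029] dz mm -1.7 F [-0.76  0.35 -0.82] w 0.01
jaw axis 66.1 want 66.3; tilt [ 0.26 -0.14]
```

```bash
python3 -m inch '[{"jaw":255,"x":0,"y":0,"z":-0.015,"ax":0,"ay":0,"az":0}]'; python3 w.py TL
```

```text
time_s: 3.25
tcp_pos: [0.6705, 0.0387, 0.0406]
ee_rot: [[0.914, -0.406, 0.004], [-0.406, -0.914, -0.003], [0.005, 0.001, -1.0]]
wrist_force: [1.2, -0.1, 0.1]
gripper_width: 0.006
t 3.25 tcp [0.6705 0.0387 0.0406] d rows [ 0.004  0.003 -0.01 ] dz mm -0.6 F [ 1.15 -0.11  0.11] w 0.006
jaw axis 66.1 want 66.3; tilt [ 0.25 -0.15]
```

```bash
python3 -m inch '[{"jaw":255,"x":0,"y":0,"z":-0.02,"ax":0,"ay":0,"az":0}]'; python3 w.py TL
```

```text
time_s: 3.38
tcp_pos: [0.6705, 0.0387, 0.0396]
ee_rot: [[0.914, -0.406, 0.004], [-0.406, -0.914, -0.003], [0.005, 0.001, -1.0]]
wrist_force: [-1.0, 0.3, 3.5]
gripper_width: 0.007
t 3.375 tcp [0.6705 0.0387 0.0396] d rows [0.003 0.003 0.006] dz mm 0.4 F [-1.03  0.28  3.49] w 0.007
jaw axis 66.1 want 66.3; tilt [ 0.24 -0.16]
```

```bash
python3 -m inch '[{"jaw":255,"x":0,"y":0,"z":-0.01,"ax":0,"ay":0,"az":0}]'; python3 w.py TL;  python3 -m inch '[{"jaw":255,"x":0,"y":0,"z":0,"ax":0,"ay":0,"az":0}]'; python3 w.py TL
```

```text
time_s: 3.5
tcp_pos: [0.6705, 0.0387, 0.0396]
ee_rot: [[0.914, -0.405, 0.004], [-0.405, -0.914, -0.003], [0.005, 0.001, -1.0]]
wrist_force: [-1.1, -0.5, 3.5]
gripper_width: 0.005
t 3.5 tcp [0.6705 0.0387 0.0396] d rows [0.003 0.003 0.007] dz mm 0.4 F [-1.06 -0.51  3.53] w 0.005
jaw axis 66.1 want 66.3; tilt [ 0.25 -0.16]
time_s: 3.62
tcp_pos: [0.6705, 0.0387, 0.0399]
ee_rot: [[0.914, -0.405, 0.004], [-0.405, -0.914, -0.003], [0.005, 0.001, -1.0]]
wrist_force: [-1.7, 0.7, 2.7]
gripper_width: 0.008
t 3.625 tcp [0.6705 0.0387 0.0399] d rows [0.003 0.003 0.001] dz mm 0.1 F [-1.68  0.71  2.67] w 0.008
jaw axis 66.1 want 66.3; tilt [ 0.26 -0.16]
```

```bash
python3 -m inch '[{"jaw":255,"x":0,"y":0,"z":-0.014,"ax":0,"ay":0,"az":0},{"jaw":255,"x":0,"y":0,"z":-0.01,"ax":0,"ay":0,"az":0},{"jaw":255,"x":0,"y":0,"z":-0.01,"ax":0,"ay":0,"az":0}]'; python3 w.py TL;  python3 -m inch '[{"jaw":255,"x":0,"y":0,"z":0.3,"ax":0,"ay":0,"az":0},{"jaw":255,"x":0,"y":0,"z":0.3,"ax":0,"ay":0,"az":0}]'; python3 w.py R
```

```text
time_s: 4.0
tcp_pos: [0.6705, 0.0387, 0.039]
ee_rot: [[0.914, -0.405, 0.005], [-0.405, -0.914, -0.003], [0.006, 0.001, -1.0]]
wrist_force: [-2.7, 0.5, 6.1]
gripper_width: 0.008
t 4.0 tcp [0.6705 0.0387 0.039 ] d rows [0.003 0.003 0.017] dz mm 1.0 F [-2.68  0.49  6.05] w 0.008
jaw axis 66.1 want 66.3; tilt [ 0.28 -0.17]
time_s: 4.25
tcp_pos: [0.67, 0.0386, 0.0747]
ee_rot: [[0.914, -0.405, 0.002], [-0.405, -0.914, -0.003], [0.004, 0.002, -1.0]]
wrist_force: [0.1, -0.1, 0.7]
gripper_width: 0.006
t 4.25 tcp [0.67   0.0386 0.0747] d rows [-1.863 -2.066 -0.578] dz mm -34.7 F [ 0.1  -0.11  0.75] w 0.006
jaw axis 66.1 want 66.3; tilt [ 0.14 -0.2 ]
```

Top left was held for about 0.6 s at 3–6 N and the fingers are clear again. On to the right cross.

```bash
python3 -m inch '[{"jaw":255,"x":-0.62,"y":-0.7,"z":0,"ax":0,"ay":0,"az":0},{"jaw":255,"x":-0.62,"y":-0.7,"z":0,"ax":0,"ay":0,"az":0},{"jaw":255,"x":-0.6,"y":-0.65,"z":0,"ax":0,"ay":0,"az":0},{"jaw":255,"x":0,"y":0,"z":0,"ax":0,"ay":0,"az":0},{"jaw":255,"x":0,"y":0,"z":0,"ax":0,"ay":0,"az":0}]'; python3 w.py R
```

```text
time_s: 4.88
tcp_pos: [0.5615, -0.0862, 0.082]
ee_rot: [[0.915, -0.404, 0.017], [-0.404, -0.915, -0.002], [0.016, -0.005, -1.0]]
wrist_force: [0.7, 0.3, -0.3]
gripper_width: 0.002
t 4.875 tcp [ 0.5615 -0.0862  0.082 ] d rows [-0.054  0.013 -0.7  ] dz mm -42.0 F [ 0.72  0.28 -0.28] w 0.002
jaw axis 66.2 want 66.3; tilt [ 0.98 -0.09]
```

```bash
python3 -m inch '[{"jaw":255,"x":-0.05,"y":0.015,"z":-0.3,"ax":0,"ay":0.09,"az":0},{"jaw":255,"x":0,"y":0,"z":-0.15,"ax":0,"ay":0,"az":0},{"jaw":255,"x":0,"y":0,"z":0,"ax":0,"ay":0,"az":0}]'; python3 w.py R
```

```text
time_s: 5.25
tcp_pos: [0.5601, -0.0832, 0.0526]
ee_rot: [[0.916, -0.401, 0.001], [-0.401, -0.916, -0.001], [0.001, 0.001, -1.0]]
wrist_force: [-0.7, -0.3, -0.8]
gripper_width: 0.002
t 5.25 tcp [ 0.5601 -0.0832  0.0526] d rows [-0.032 -0.036 -0.211] dz mm -12.6 F [-0.7  -0.32 -0.77] w 0.002
jaw axis 66.3 want 66.3; tilt [ 0.04 -0.08]
```

```bash
python3 -m inch '[{"jaw":255,"x":-0.03,"y":-0.035,"z":-0.08,"ax":0,"ay":0,"az":0},{"jaw":255,"x":0,"y":0,"z":-0.03,"ax":0,"ay":0,"az":0}]'; python3 w.py R
```

```text
time_s: 5.5
tcp_pos: [0.5585, -0.085, 0.0451]
ee_rot: [[0.916, -0.4, 0.0], [-0.4, -0.916, -0.002], [0.001, 0.002, -1.0]]
wrist_force: [-0.3, -0.8, -0.1]
gripper_width: 0.005
t 5.5 tcp [ 0.5585 -0.085   0.0451] d rows [-0.005 -0.007 -0.085] dz mm -5.1 F [-0.35 -0.8  -0.15] w 0.005
jaw axis 66.4 want 66.3; tilt [ 0.  -0.1]
```

```bash
python3 -m inch '[{"jaw":255,"x":0,"y":-0.005,"z":-0.05,"ax":0,"ay":0,"az":0}]'; python3 w.py R; python3 -m inch '[{"jaw":255,"x":0,"y":0,"z":-0.02,"ax":0,"ay":0,"az":0}]'; python3 w.py R
```

```text
time_s: 5.62
tcp_pos: [0.5588, -0.0853, 0.0422]
ee_rot: [[0.916, -0.4, 0.001], [-0.4, -0.916, -0.002], [0.001, 0.001, -1.0]]
wrist_force: [0.3, 0.6, -0.3]
gripper_width: 0.005
t 5.625 tcp [ 0.5588 -0.0853  0.0422] d rows [-0.009 -0.002 -0.036] dz mm -2.2 F [ 0.28  0.64 -0.35] w 0.005
jaw axis 66.4 want 66.3; tilt [ 0.04 -0.1 ]
time_s: 5.75
tcp_pos: [0.5587, -0.0854, 0.0409]
ee_rot: [[0.916, -0.4, 0.001], [-0.4, -0.916, -0.002], [0.001, 0.001, -1.0]]
wrist_force: [-0.1, -0.4, -0.1]
gripper_width: 0.004
t 5.75 tcp [ 0.5587 -0.0854  0.0409] d rows [-0.008 -0.001 -0.014] dz mm -0.9 F [-0.11 -0.39 -0.12] w 0.004
jaw axis 66.4 want 66.3; tilt [ 0.04 -0.1 ]
```

```bash
python3 -m inch '[{"jaw":255,"x":0,"y":0,"z":-0.02,"ax":0,"ay":0,"az":0}]'; python3 w.py R; python3 -m inch '[{"jaw":255,"x":0,"y":0,"z":-0.015,"ax":0,"ay":0,"az":0}]'; python3 w.py R
```

```text
time_s: 5.88
tcp_pos: [0.5589, -0.0854, 0.0399]
ee_rot: [[0.916, -0.4, 0.001], [-0.4, -0.916, -0.002], [0.002, 0.001, -1.0]]
wrist_force: [-0.6, 0.2, 2.7]
gripper_width: 0.005
t 5.875 tcp [ 0.5589 -0.0854  0.0399] d rows [-0.011 -0.001  0.002] dz mm 0.1 F [-0.57  0.22  2.7 ] w 0.005
jaw axis 66.4 want 66.3; tilt [ 0.06 -0.1 ]
time_s: 6.0
tcp_pos: [0.5589, -0.0854, 0.0394]
ee_rot: [[0.916, -0.4, 0.001], [-0.4, -0.916, -0.002], [0.002, 0.001, -1.0]]
wrist_force: [-1.2, 0.2, 4.2]
gripper_width: 0.003
t 6.0 tcp [ 0.5589 -0.0854  0.0394] d rows [-0.011 -0.     0.009] dz mm 0.6 F [-1.16  0.25  4.2 ] w 0.003
jaw axis 66.4 want 66.3; tilt [ 0.07 -0.1 ]
```

```bash
python3 -m inch '[{"jaw":255,"x":0,"y":0,"z":-0.01,"ax":0,"ay":0,"az":0},{"jaw":255,"x":0,"y":0,"z":-0.01,"ax":0,"ay":0,"az":0},{"jaw":255,"x":0,"y":0,"z":-0.01,"ax":0,"ay":0,"az":0}]'; python3 w.py R;  python3 -m inch '[{"jaw":255,"x":0,"y":0,"z":0.3,"ax":0,"ay":0,"az":0},{"jaw":255,"x":0,"y":0,"z":0.3,"ax":0,"ay":0,"az":0}]'; python3 w.py B
```

```text
time_s: 6.38
tcp_pos: [0.5589, -0.0854, 0.039]
ee_rot: [[0.917, -0.4, 0.002], [-0.4, -0.917, -0.002], [0.002, 0.001, -1.0]]
wrist_force: [-2.1, 0.6, 5.8]
gripper_width: 0.004
t 6.375 tcp [ 0.5589 -0.0854  0.039 ] d rows [-0.011 -0.001  0.017] dz mm 1.0 F [-2.09  0.64  5.75] w 0.004
jaw axis 66.4 want 66.3; tilt [ 0.1  -0.11]
time_s: 6.62
tcp_pos: [0.558, -0.0854, 0.0736]
ee_rot: [[0.916, -0.4, -0.001], [-0.4, -0.916, -0.002], [-0.0, 0.002, -1.0]]
wrist_force: [0.2, -0.5, -0.9]
gripper_width: 0.002
t 6.625 tcp [ 0.558  -0.0854  0.0736] d rows [-0.274  1.569 -0.559] dz mm -33.6 F [ 0.15 -0.52 -0.9 ] w 0.002
jaw axis 66.4 want 66.3; tilt [-0.06 -0.11]
```

The right cross was held for about 0.6 s at 3–6 N. Next is the bottom cross.

```bash
python3 -m inch '[{"jaw":255,"x":-0.14,"y":0.8,"z":0,"ax":0,"ay":0,"az":0},{"jaw":255,"x":-0.13,"y":0.75,"z":0,"ax":0,"ay":0,"az":0},{"jaw":255,"x":0,"y":0,"z":-0.1,"ax":0,"ay":0,"az":0},{"jaw":255,"x":0,"y":0,"z":0,"ax":0,"ay":0,"az":0}]'; python3 w.py B
```

```text
time_s: 7.12
tcp_pos: [0.5433, 0.0095, 0.0674]
ee_rot: [[0.915, -0.402, 0.004], [-0.402, -0.915, -0.001], [0.004, -0.001, -1.0]]
wrist_force: [0.3, -0.5, 0.1]
gripper_width: 0.003
t 7.125 tcp [0.5433 0.0095 0.0674] d rows [-0.029 -0.013 -0.457] dz mm -27.4 F [ 0.32 -0.51  0.13] w 0.003
jaw axis 66.3 want 66.3; tilt [ 0.24 -0.04]
```

```bash
python3 -m inch '[{"jaw":255,"x":-0.03,"y":-0.015,"z":-0.25,"ax":0,"ay":0,"az":0},{"jaw":255,"x":0,"y":0,"z":-0.06,"ax":0,"ay":0,"az":0}]'; python3 w.py B; python3 -m inch '[{"jaw":255,"x":0,"y":0,"z":-0.03,"ax":0,"ay":0,"az":0}]'; python3 w.py B
```

```text
time_s: 7.38
tcp_pos: [0.5422, 0.0072, 0.0483]
ee_rot: [[0.915, -0.404, 0.005], [-0.404, -0.915, -0.001], [0.005, -0.001, -1.0]]
wrist_force: [0.4, -0.0, 0.6]
gripper_width: 0.003
t 7.375 tcp [0.5422 0.0072 0.0483] d rows [-0.009  0.025 -0.139] dz mm -8.3 F [ 0.39 -0.03  0.64] w 0.003
jaw axis 66.2 want 66.3; tilt [ 0.28 -0.04]
time_s: 7.5
tcp_pos: [0.5425, 0.0065, 0.0465]
ee_rot: [[0.914, -0.405, 0.005], [-0.405, -0.914, -0.001], [0.005, -0.001, -1.0]]
wrist_force: [0.8, -0.5, 0.6]
gripper_width: 0.007
t 7.5 tcp [0.5425 0.0065 0.0465] d rows [-0.016  0.037 -0.108] dz mm -6.5 F [ 0.78 -0.5   0.56] w 0.007
jaw axis 66.1 want 66.3; tilt [ 0.3  -0.05]
```

```bash
python3 -m inch '[{"jaw":255,"x":-0.015,"y":0.037,"z":-0.04,"ax":0,"ay":0,"az":0},{"jaw":255,"x":0,"y":0,"z":-0.03,"ax":0,"ay":0,"az":0}]'; python3 w.py B; python3 -m inch '[{"jaw":255,"x":0,"y":0,"z":-0.02,"ax":0,"ay":0,"az":0}]'; python3 w.py B
```

```text
time_s: 7.75
tcp_pos: [0.5422, 0.0084, 0.0426]
ee_rot: [[0.914, -0.406, 0.006], [-0.406, -0.914, -0.001], [0.006, -0.002, -1.0]]
wrist_force: [-0.2, -0.3, 0.5]
gripper_width: 0.005
t 7.75 tcp [0.5422 0.0084 0.0426] d rows [-0.01   0.006 -0.043] dz mm -2.6 F [-0.19 -0.34  0.49] w 0.005
jaw axis 66.0 want 66.3; tilt [ 0.37 -0.03]
time_s: 7.88
tcp_pos: [0.5424, 0.0084, 0.0415]
ee_rot: [[0.914, -0.406, 0.007], [-0.406, -0.914, -0.0], [0.006, -0.002, -1.0]]
wrist_force: [0.2, 0.4, -0.6]
gripper_width: 0.0
t 7.875 tcp [0.5424 0.0084 0.0415] d rows [-0.013  0.005 -0.024] dz mm -1.5 F [ 0.23  0.43 -0.56] w 0.0
jaw axis 66.0 want 66.3; tilt [ 0.39 -0.02]
```

```bash
python3 -m inch '[{"jaw":255,"x":0,"y":0,"z":-0.025,"ax":0,"ay":0,"az":0}]'; python3 w.py B; python3 -m inch '[{"jaw":255,"x":0,"y":0,"z":-0.02,"ax":0,"ay":0,"az":0}]'; python3 w.py B
```

```text
time_s: 8.0
tcp_pos: [0.5425, 0.0084, 0.0401]
ee_rot: [[0.914, -0.406, 0.007], [-0.406, -0.914, -0.0], [0.007, -0.003, -1.0]]
wrist_force: [0.6, 0.2, 2.0]
gripper_width: 0.001
t 8.0 tcp [0.5425 0.0084 0.0401] d rows [-0.015  0.004 -0.001] dz mm -0.1 F [0.59 0.21 2.03] w 0.001
jaw axis 66.1 want 66.3; tilt [ 0.41 -0.02]
time_s: 8.12
tcp_pos: [0.5425, 0.0085, 0.0392]
ee_rot: [[0.914, -0.406, 0.007], [-0.406, -0.914, -0.001], [0.007, -0.002, -1.0]]
wrist_force: [-1.7, -0.1, 4.6]
gripper_width: 0.007
t 8.125 tcp [0.5425 0.0085 0.0392] d rows [-0.015  0.004  0.013] dz mm 0.8 F [-1.72 -0.05  4.65] w 0.007
jaw axis 66.1 want 66.3; tilt [ 0.41 -0.03]
```

```bash
python3 -m inch '[{"jaw":255,"x":0,"y":0,"z":-0.008,"ax":0,"ay":0,"az":0},{"jaw":255,"x":0,"y":0,"z":-0.008,"ax":0,"ay":0,"az":0},{"jaw":255,"x":0,"y":0,"z":-0.008,"ax":0,"ay":0,"az":0},{"jaw":255,"x":0,"y":0,"z":-0.008,"ax":0,"ay":0,"az":0}]'; python3 w.py B;  python3 -m inch '[{"jaw":255,"x":0,"y":0,"z":0.3,"ax":0,"ay":0,"az":0},{"jaw":255,"x":0,"y":0,"z":0.3,"ax":0,"ay":0,"az":0}]'; python3 w.py K
```

```text
time_s: 8.62
tcp_pos: [0.5425, 0.0085, 0.039]
ee_rot: [[0.914, -0.405, 0.008], [-0.405, -0.914, -0.001], [0.007, -0.002, -1.0]]
wrist_force: [-2.3, -0.2, 5.5]
gripper_width: 0.004
t 8.625 tcp [0.5425 0.0085 0.039 ] d rows [-0.015  0.004  0.016] dz mm 1.0 F [-2.33 -0.24  5.53] w 0.004
jaw axis 66.1 want 66.3; tilt [ 0.44 -0.05]
time_s: 8.88
tcp_pos: [0.5416, 0.0083, 0.0738]
ee_rot: [[0.914, -0.405, 0.005], [-0.405, -0.914, -0.001], [0.005, -0.001, -1.0]]
wrist_force: [1.1, -0.5, -1.1]
gripper_width: 0.003
t 8.875 tcp [0.5416 0.0083 0.0738] d rows [-1.07  -0.524 -0.522] dz mm -31.3 F [ 1.14 -0.48 -1.08] w 0.003
jaw axis 66.1 want 66.3; tilt [ 0.28 -0.07]
```

```bash
python3 -m inch '[{"jaw":255,"x":-0.55,"y":-0.27,"z":0,"ax":0,"ay":0.03,"az":0},{"jaw":255,"x":-0.52,"y":-0.25,"z":-0.1,"ax":0,"ay":0,"az":0},{"jaw":255,"x":0,"y":0,"z":0,"ax":0,"ay":0,"az":0},{"jaw":255,"x":0,"y":0,"z":0,"ax":0,"ay":0,"az":0}]'; python3 w.py K
python3 - <<'E'
from h import *
a=[]
for n,(x,y,w,h) in(('scene',(185,145,160,135)),('side',(215,120,160,135))):
    im=cv2.cvtColor(capture(n),cv2.COLOR_RGB2BGR)[y:y+h,x:x+w]
    a.append(cv2.resize(im,None,fx=2.5,fy=2.5,interpolation=cv2.INTER_CUBIC))
cv2.imwrite('pics/k1.png',np.hstack(a))
E
```

```text
time_s: 9.38
tcp_pos: [0.4782, -0.0227, 0.0684]
ee_rot: [[0.914, -0.405, 0.006], [-0.405, -0.914, 0.001], [0.005, -0.003, -1.0]]
wrist_force: [0.0, 0.1, -0.0]
gripper_width: 0.003
t 9.375 tcp [ 0.4782 -0.0227  0.0684] d rows [-0.013 -0.006 -0.431] dz mm -25.9 F [ 0.01  0.13 -0.05] w 0.003
jaw axis 66.1 want 66.3; tilt [0.32 0.04]
```

View pics/k1.png

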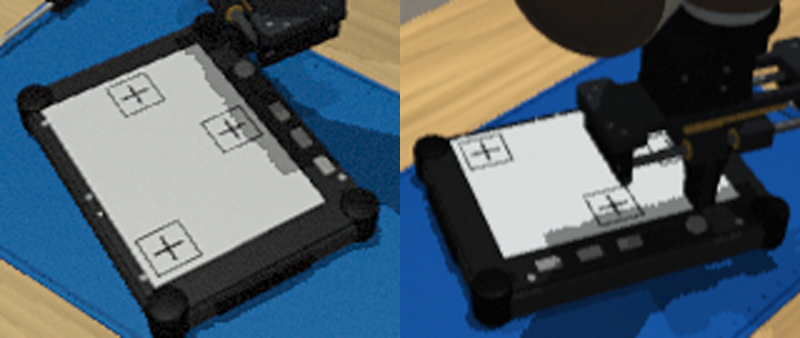

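The crosses and key sit at the same pixels as before (right cross at (239,183) in scene), so the tablet has not moved. The fingertips are above the round key. Descending.

```bash
python3 -m inch '[{"jaw":255,"x":-0.013,"y":-0.006,"z":-0.22,"ax":0,"ay":0,"az":0},{"jaw":255,"x":0,"y":0,"z":-0.06,"ax":0,"ay":0,"az":0},{"jaw":255,"x":0,"y":0,"z":-0.03,"ax":0,"ay":0,"az":0}]'; python3 w.py K
```

```text
time_s: 9.85
tcp_pos: [0.4783, -0.0224, 0.0477]
ee_rot: [[0.914, -0.405, 0.005], [-0.405, -0.914, 0.001], [0.004, -0.002, -1.0]]
wrist_force: [0.8, 0.6, 0.3]
gripper_width: 0.008
t 9.85 tcp [ 0.4783 -0.0224  0.0477] d rows [-0.016 -0.012 -0.087] dz mm -5.2 F [0.75 0.64 0.27] w 0.008
jaw axis 66.1 want 66.3; tilt [0.27 0.04]
```

```bash
python3 -m inch '[{"jaw":255,"x":-0.015,"y":-0.01,"z":-0.05,"ax":0,"ay":0,"az":0},{"jaw":255,"x":0,"y":0,"z":-0.03,"ax":0,"ay":0,"az":0}]'; python3 w.py K; python3 -m inch '[{"jaw":255,"x":0,"y":0,"z":-0.03,"ax":0,"ay":0,"az":0}]'; python3 w.py K; python3 -m inch '[{"jaw":255,"x":0,"y":0,"z":-0.025,"ax":0,"ay":0,"az":0}]'; python3 w.py K
```

```text
time_s: 10.1
tcp_pos: [0.4773, -0.0231, 0.0424]
ee_rot: [[0.914, -0.405, 0.004], [-0.405, -0.914, 0.0], [0.004, -0.002, -1.0]]
wrist_force: [-0.8, -0.3, 1.3]
gripper_width: 0.006
t 10.1 tcp [ 0.4773 -0.0231  0.0424] d rows [ 0.001 -0.001  0.001] dz mm 0.1 F [-0.81 -0.3   1.31] w 0.006
jaw axis 66.1 want 66.3; tilt [0.23 0.02]
time_s: 10.22
tcp_pos: [0.4773, -0.023, 0.0408]
ee_rot: [[0.915, -0.404, 0.004], [-0.404, -0.915, 0.0], [0.004, -0.002, -1.0]]
wrist_force: [-1.0, -0.7, 3.3]
gripper_width: 0.004
t 10.225 tcp [ 0.4773 -0.023   0.0408] d rows [ 0.001 -0.001  0.029] dz mm 1.7 F [-1.05 -0.66  3.3 ] w 0.004
jaw axis 66.1 want 66.3; tilt [0.24 0.02]
time_s: 10.35
tcp_pos: [0.4774, -0.0231, 0.0397]
ee_rot: [[0.915, -0.404, 0.004], [-0.404, -0.915, 0.0], [0.004, -0.002, -1.0]]
wrist_force: [-3.6, 2.2, 12.0]
gripper_width: 0.006
t 10.35 tcp [ 0.4774 -0.0231  0.0397] d rows [ 0.001 -0.001  0.047] dz mm 2.8 F [-3.6   2.19 12.  ] w 0.006
jaw axis 66.2 want 66.3; tilt [0.24 0.01]
```

The key is down 2.8 mm and on its stop (12 N). I'll hold briefly, then lift.

```bash
python3 -m inch '[{"jaw":255,"x":0,"y":0,"z":-0.012,"ax":0,"ay":0,"az":0},{"jaw":255,"x":0,"y":0,"z":-0.012,"ax":0,"ay":0,"az":0},{"jaw":255,"x":0,"y":0,"z":-0.012,"ax":0,"ay":0,"az":0}]'; python3 w.py K;  python3 -m inch '[{"jaw":255,"x":0,"y":0,"z":0.15,"ax":0,"ay":0,"az":0},{"jaw":255,"x":0,"y":0,"z":0.5,"ax":0,"ay":0,"az":0},{"jaw":255,"x":0,"y":0,"z":0.9,"ax":0,"ay":0,"az":0},{"jaw":255,"x":-0.4,"y":0,"z":0.7,"ax":0,"ay":0,"az":0},{"jaw":255,"x":0,"y":0,"z":0.7,"ax":0,"ay":0,"az":0},{"jaw":255,"x":0,"y":0,"z":0,"ax":0,"ay":0,"az":0},{"jaw":255,"x":0,"y":0,"z":0,"ax":0,"ay":0,"az":0}]'; python3 w.py K
python3 - <<'E'
from h import *
a=[]
for n,(x,y,w,h) in(('scene',(185,145,160,135)),('side',(215,145,160,135))):
    im=cv2.cvtColor(capture(n),cv2.COLOR_RGB2BGR)[y:y+h,x:x+w]
    a.append(cv2.resize(im,None,fx=2.5,fy=2.5,interpolation=cv2.INTER_CUBIC))
cv2.imwrite('pics/end.png',np.hstack(a))
E
```

```text
time_s: 10.72
tcp_pos: [0.4773, -0.023, 0.0399]
ee_rot: [[0.915, -0.403, 0.005], [-0.403, -0.915, -0.0], [0.004, -0.002, -1.0]]
wrist_force: [-3.0, 0.9, 6.6]
gripper_width: 0.007
t 10.725 tcp [ 0.4773 -0.023   0.0399] d rows [ 0.001 -0.001  0.044] dz mm 2.6 F [-3.04  0.94  6.63] w 0.007
jaw axis 66.2 want 66.3; tilt [ 0.28 -0.01]
time_s: 11.6
tcp_pos: [0.452, -0.0232, 0.2242]
ee_rot: [[0.915, -0.404, 0.009], [-0.404, -0.915, 0.001], [0.007, -0.005, -1.0]]
wrist_force: [-0.5, -0.5, -0.1]
gripper_width: 0.007
t 11.6 tcp [ 0.452  -0.0232  0.2242] d rows [ 4.230e-01  2.000e-03 -3.029e+00] dz mm -181.7 F [-0.46 -0.45 -0.07] w 0.007
jaw axis 66.2 want 66.3; tilt [0.49 0.08]
```

View pics/end.png

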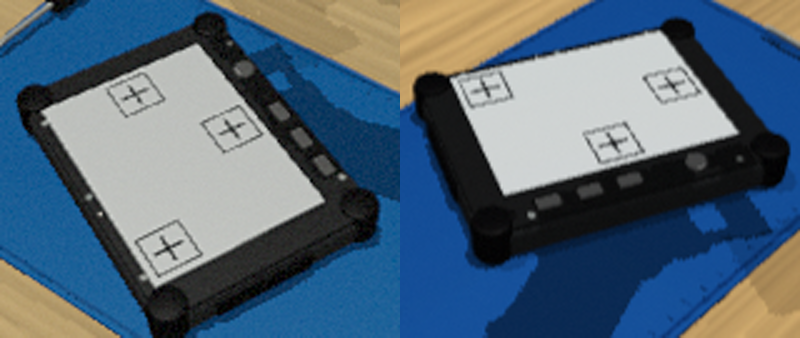

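The tablet is at the same pixels as at the start, the round key is up, and the arm is clear. Handing in.

```bash
python3 -c "
from station import *
print(finish_job())"
```

```text
the job is handed in; nothing more can be done
None
```

The calibration is done and handed in at 11.7 s. With the fingers shut, I touched the top left, right and bottom crosses in that order. I held each for about 0.6 s at 2–6 N and lifted roughly 35 mm clear after each one. I then pressed the round key onto its stop for about 0.4 s and let it go.

**Locating the tablet:** both cameras agreed with the given geometry to within 0.7 mm (yaw -23.7°), and the fingertips were within about 1 mm of each target.

**Forces:**
- **Glass:** the highest reading was about 6 N, slightly over the suggested 2–5 N and far below the 25 N limit.
- **Key:** the highest reading was 12 N on the stop, falling to 6.6 N by the end of the hold. The measured travel was 2.6–2.8 mm, just short of the nominal 3 mm but past the 2 mm that counts as pressed.

**Last pictures:** the tablet and crosses are at the same pixels as at the start, and the round key looks up. I could not measure the key's height directly. I did not re-measure the screwdriver, dish, jar and cap; the arm made no unexpected contact in any reading.

One move call was refused because its rows left out some values. It moved nothing, and no other check failed or disagreed.

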